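# Start the lock screw of a board clamp square

### The arm

A 6-joint arm with a two-finger parallel gripper is mounted at the origin on the work surface. World frame = base frame: x ahead of the robot, y to its left, z up, the work surface at z = 0. Lengths are in m, angles in rad, forces in N, time in s.
With the tool pointing down it reaches from about 0.25 to 0.775 m from the base axis. Payload 4 kg.
Tool frame: the origin (TCP) lies between the finger pads; the fingertips stand 19 mm ahead of it and the grasp point (between the pads) is the TCP (bot.tip_reach is the distance from the TCP to the fingertips, in m); z points along the fingers, y is the line along which they close (so a half turn about z gives the same grasp; the last joint's range is limited). The gripper opens to 85 mm and grips with 20 to 120 N. Pads are 22 mm wide; open, the fingers measure 114 mm over their backs; the gripper's body (76 mm by 85 mm) begins 54 mm behind the grasp point. The pads swing forward as they close: fully open they stand 13 mm farther back than shut.
Start: joints at [1.036, 0.087, 1.371, -0, 1.684, -0.103], TCP at [0.23, 0.5, 0.25] pointing down, gripper open.
Joint ranges: [-3.1, 3.1], [-0.76, 2.03], [0.27, 2.55], [-1.08, 4.22], [0.17, 2.65], [-2.57, 2.57]. Speed limits (rad/s): [2.79, 2.79, 3.14, 3.14, 3.14, 3.14].

### API

Orientations are given as a rotation vector (axis times angle).
In Python, from plant import bot gives the robot as it stands. The module is installed in compiled form; this text tells all that it offers. Calls block until the motion is done:
- bot.reach(position, orientation): joint-space move of the TCP to a pose.
- bot.line_to(position, attitude=None, velocity=0.15, guard=None): straight line of the TCP; attitude=None keeps the orientation; velocity is the mean speed in m/s. With guard (N) it stops when the force on the tool has changed by that much, and returns True; else False.
- bot.goto_joints(angles): joint-space move.
- bot.open() and bot.clamp(grasp_force=None): open the fingers fully, or close them until they stop; grasp_force is the grip in N (None keeps the last).
- bot.dwell(seconds).
- bot.solve_ik(position, orientation): joint angles nearest the present ones, or None.
- bot.observe(): the state.
- bot.get_image(name): name is "scene" or "top" or "wrist"; returns the picture (420x560x3 uint8, red, green, blue); there is no depth.
- bot.camera_info(name): a dict with "fx", "fy", "cx", "cy" (pixels), "k1" (the pictures are not rectified: a ray, as slopes to the right and down, at radius r is drawn at 1 + k1 r^2 times it, then the intrinsics apply), "rvec" (rotation vector, rad) and "tvec" (3), from world to camera coordinates, as OpenCV has them. Camera axes: x right, y down, z forward; pixel columns grow to the right and rows downward; lengths in m; the calibration is good to about 2 mm. A picture is of the moment at which its call begins: read the wrist's pose just before it. camera_info takes no time and is no camera call; for the wrist camera it gives the pose at the moment of the call.
A pose or a line that the arm cannot do raises bot.IKError and nothing moves.
- bot.close_job(): hands the job in; it is judged then, once.
The state is a dict: "t": time; "qpos": joint angles; "qd": joint speeds; "joint_efforts": joint torques, N m; "tool_pos": TCP position; "tool_rot": TCP orientation; "ft_force": force on the tool from outside, world axes, zero at the start; "ft_torque": the same for the moment, N m; "opening": opening from 0.0 (shut) to 1.0 (fully open); "grasp_force": force on a finger pad.
Only numpy, scipy, OpenCV 4.12 (cv2) and the standard library are available. Lean on these libraries where they do the work, as an engineer would, in place of code of your own. Each camera call takes 0.05 s, during which the arm holds its last target. There are 200 camera calls.

### The job

Take the teal key driver from the grey holder, fit its blade into the slot of the leaning brass lock screw on the board clamp, and press it down over the bore until its collar lies flat on the head and the screw stands square on its stop; hold it there with a firm push of about a kilogram's weight, never two. Only then give the screw about a quarter turn clockwise (seen from above), keeping it square, and stand the driver back in the hole it came from. Touch the clamp with the driver only, and leave everything else on the bench alone.

Things in the scene. Friction and masses are not known exactly. Their poses are not given: they have to be found in the camera images.
- driver: Key driver, 84 mm tall, 0.12-0.2 kg. Origin at the blade's tip, z up its axis. From the tip: flat blade 24 (x) by 5 (y) mm, 8 mm long, its last 2.5 mm slimmer (21.5 by 3.5); flat collar 36 mm diameter from 8 to 14 mm; shank 16 mm diameter; teal square handle 26 by 26 mm from 34 to 84 mm, flats square to x and y. Grip it from above across two flats.
- driver_grip (a point): Middle of the driver's handle on its axis, 62 mm above the blade's tip: the place to grip. Axes as the driver's.
- holder: Grey tool holder, fixed block 130 (x) by 60 (y) by 40 mm high; origin under its centre. Two holes 30 mm deep: the driver's at its x = -30 mm, a small one with a yellow pick at x = +35 mm.
- holder_hole (a point): Centre of the mouth of the driver's hole (29 mm diameter, 30 mm deep), in the holder's flat top, 40 mm above the table. The driver stands in it with the collar's underside on the rim, so its tip is 8 mm below the mouth.
- clamp: Board clamp, fixed: black base plate 170 (x) by 120 (y) by 12 mm, origin under its centre, z up; an aluminium block 50 by 50 mm, top 45 mm above the table, at x = -40 mm carries the lock screw; a clamped green circuit board at x = +45 mm. It includes the screw.
- bore (a point): Mouth of the threaded hole in the block's top, 45 mm above the table, at the clamp's x = -40 mm, y = 0. Its z axis is vertical: the axis that the screw must stand on. The loose screw rocks about a point 0 to 9 mm above this one.
- screw_slot (a point): Centre of the slot's mouth in the flat top of the brass screw head (38 mm diameter, 15.5 mm high). Slot 26 (this point's x) by 6.5 (y) mm, 9.5 mm deep, closed at both ends; z is the screw's axis. At the start the screw leans 3 to 9 degrees, its top 18 to 38 mm from the bore. Pushed along its axis it meets a hard stop after another 2 to 12 mm, differently each time: feel for it.
- screw (a joint): Turn of the lock screw, rad: 0 at the start, grows clockwise from above. The blade has up to 0.15 rad of play in the slot either way. The screw is held by friction (3 N to push down, 0.05 N m to rock, 0.04 N m to turn), stays where it is left, and does not sink further in the quarter turn.
- pick: Bystander: small pick with yellow handle 18 mm diameter, standing in the holder's small hole, 30 mm of it above the top.
- spare: Bystander: spare steel screw, 20 mm diameter, 22 mm tall, standing on its head on the clamp's base plate.
- carton: Bystander: cardboard carton 100 by 130 by 70 mm.
- jar: Bystander: green glass jar with blue cap, 60 mm diameter, 80 mm tall.
- scissors: Bystander: blue-handled scissors lying flat, 170 mm.
- tweezers: Bystander: steel tweezers lying flat, 120 mm.
- module: Bystander: green memory module lying flat, 130 by 30 by 5 mm.
Things that resemble listed ones, but are neither listed nor needed, are in the scene too. Of the things that look like the clamp, the largest one is meant.

How it is judged:
By the outcome, as a careful person would: the job done as asked, in the order asked, and still so for the second after the job is handed in, with the robot touching nothing.
It also fails if it takes over 61 s, if anything falls off the work surface, if the arm or the gripper's body presses on something with over 40 N, if the wrist force passes 120 N, or if a joint passes its speed limit or range.

## Working session

There is one attempt and no reset: what is moved stays moved. The work goes in short steps, each a Python script; the robot and the scene stay as the last script left them, time stands still between calls to the robot, and variables do not carry over. Pictures are saved under pics/ and viewed, at most 10 in all, crops included, and the job is handed in when it is done.

```bash
mkdir -p pics; python3 - <<'E'
from plant import bot
import cv2,numpy as np
s=bot.observe();print(s['t'],s['tool_pos'],s['ft_force'])
for n in("scene","top"):
    im=bot.get_image(n);cv2.imwrite(f'pics/{n}0.png',im[:,:,::-1]);print(n,bot.camera_info(n))
print(bot.camera_info("wrist"))
E
```

```text
0.0 [0.22993308 0.49911185 0.24910538] [ 0.07130558 -0.28034579  1.24627412]
scene {'fx': 386.8247641428896, 'fy': 386.8247641428896, 'cx': 281.3738273893206, 'cy': 205.51301051147112, 'k1': -0.036438750151280896, 'rvec': array([ 1.79137462,  1.39859884, -0.70891586]), 'tvec': array([-0.11539365, -0.23908815,  1.43082637])}
top {'fx': 419.961981429093, 'fy': 419.961981429093, 'cx': 279.2592633447804, 'cy': 211.29232366633616, 'k1': -0.05589501009067151, 'rvec': array([ 2.1628781 , -2.10994533,  0.13657354]), 'tvec': array([-0.00587582,  0.54721434,  0.99758426])}
{'fx': 374.83417429968074, 'fy': 374.83417429968074, 'cx': 283.47427123188623, 'cy': 211.6264016412118, 'k1': -0.05309009419252593, 'rvec': array([-2.41496839, -1.5471659 , -0.24216493]), 'tvec': array([-0.54912018, -0.04097095,  0.37976131])}
```

View pics/top0.png

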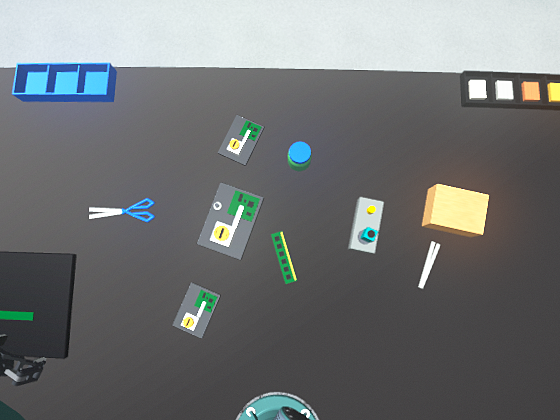

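View pics/scene0.png

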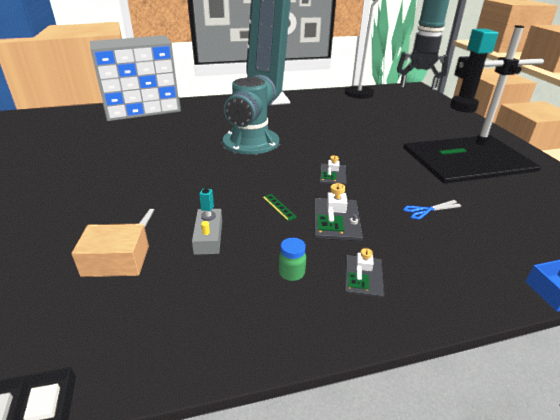

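The top view shows three clamp-like things at (231,221), (241,139) and (197,309). The one at (231,221) is clearly the largest and has the spare screw on its plate at (217,206), so that is the clamp. The holder is at (366,225), with the driver at (369,234) and the pick at (372,210). Next I'll take wrist views of both.

```bash
cat > h.py <<'E'
import numpy as np,cv2
from scipy.spatial.transform import Rotation as R
from plant import bot
def ray(ci,uv):
    K=np.array([[ci['fx'],0,ci['cx']],[0,ci['fy'],ci['cy']],[0,0,1]])
    p=cv2.undistortPoints(np.array(uv,float).reshape(-1,1,2),K,np.array([ci['k1'],0,0,0,0.])).reshape(-1,2)
    M=cv2.Rodrigues(ci['rvec'])[0]
    return -M.T@ci['tvec'],np.c_[p,np.ones(len(p))]@M
def onplane(ci,uv,z):
    c,d=ray(ci,uv);return c+d*((z-c[2])/d[:,2])[:,None]
def tri(cis,uvs):
    A=np.zeros((3,3));b=np.zeros(3)
    for ci,uv in zip(cis,uvs):
        c,d=ray(ci,[uv]);d=d[0]/np.linalg.norm(d[0]);P=np.eye(3)-np.outer(d,d);A+=P;b+=P@c
    return np.linalg.solve(A,b)
def proj(ci,X):
    K=np.array([[ci['fx'],0,ci['cx']],[0,ci['fy'],ci['cy']],[0,0,1]])
    return cv2.projectPoints(np.array(X,float).reshape(-1,1,3),ci['rvec'],ci['tvec'],K,np.array([ci['k1'],0,0,0,0.]))[0].reshape(-1,2)
def down(yaw): # tool z down, tool y along world direction (yaw): 
    y=np.array([np.cos(yaw),np.sin(yaw),0]);z=np.array([0,0,-1.]);return np.c_[np.cross(y,z),y,z]
rv=lambda M:R.from_matrix(M).as_rotvec()
def shot(n,name):
    ci=bot.camera_info(n);im=bot.get_image(n)[:,:,::-1].copy();cv2.imwrite(f'pics/{name}.png',im);np.save(f'pics/{name}.npy',ci,allow_pickle=True);return ci,im
def load(name): return np.load(f'pics/{name}.npy',allow_pickle=True).item(),cv2.imread(f'pics/{name}.png')
E
python3 - <<'E'
from h import *
s=bot.observe();M=R.from_rotvec(s['tool_rot']).as_matrix();print(M.round(2))
ci=bot.camera_info('wrist');C=cv2.Rodrigues(ci['rvec'])[0];c=-C.T@ci['tvec']
print('cam in tool',M.T@(c-s['tool_pos']),'\n',(C@M).round(3))
t=bot.camera_info('top')
print(onplane(t,[[231,221],[366,225],[369,234],[221,233],[300,155]],0.05).round(3))
E
```

```text
[[-0.91  0.42 -0.  ]
 [ 0.42  0.91 -0.  ]
 [ 0.   -0.   -1.  ]]
cam in tool [ 0.07790776 -0.00032078 -0.12411369] 
 [[ 0.     1.    -0.001]
 [-0.952  0.    -0.307]
 [-0.307  0.001  0.952]]
[[ 0.519  0.125  0.05 ]
 [ 0.517 -0.204  0.05 ]
 [ 0.495 -0.212  0.05 ]
 [ 0.489  0.148  0.05 ]
 [ 0.689 -0.041  0.05 ]]
```

```bash
python3 - <<'E'
from h import *
for nm,p,ys in(('scr',[.495,.14,.22],(1.57,0.2)),('drv',[.495,-.2,.25],(0.2,1.57))):
    for i,y in enumerate(ys):
        bot.reach(np.array(p),rv(down(y)));bot.dwell(0.15);shot('wrist',f'{nm}{i}');print(bot.observe()['t'],bot.observe()['tool_pos'])
a=[cv2.imread(f'pics/{n}.png') for n in('scr0','scr1','drv0','drv1')]
g=np.vstack([np.hstack(a[:2]),np.hstack(a[2:])]);cv2.imwrite('pics/grid.png',cv2.resize(g,(800,600),interpolation=cv2.INTER_AREA))
E
```

```text
1.9417 [0.49482691 0.1408085  0.22008696]
3.3833 [0.49497893 0.14000683 0.21999114]
4.875 [ 0.49533907 -0.19884326  0.24996674]
6.3167 [ 0.49500432 -0.19995764  0.25000248]
```

View pics/grid.png

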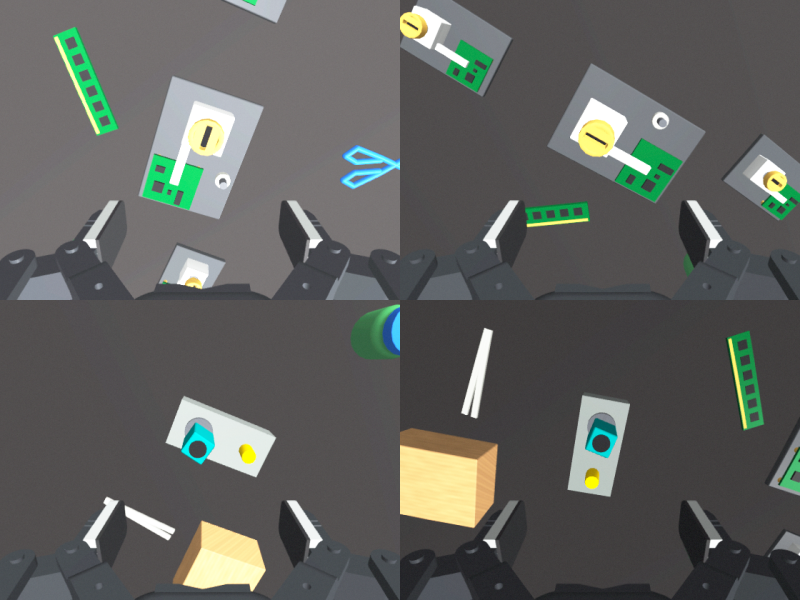

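Clockwise from the top left, the grid shows screw view 1 and view 2, then driver view 2 and view 1. In full-resolution pixels the slot is at about (288,192) and (274,193). The driver's teal top is at about (283,195) in drv0's frame, and the plate and holder outlines are clear. I'll enlarge both to confirm.

```bash
python3 - <<'E'
from h import *
t=[]
for n,(u,v) in(('scr0',(288,185)),('scr1',(280,190)),('drv0',(280,195)),('drv1',(280,190))):
    t.append(cv2.resize(load(n)[1][v-50:v+50,u-66:u+66],(400,300),interpolation=cv2.INTER_CUBIC))
cv2.imwrite('pics/crop.png',np.vstack([np.hstack(t[:2]),np.hstack(t[2:])]))
E
```

```text
(no output)
```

View pics/crop.png

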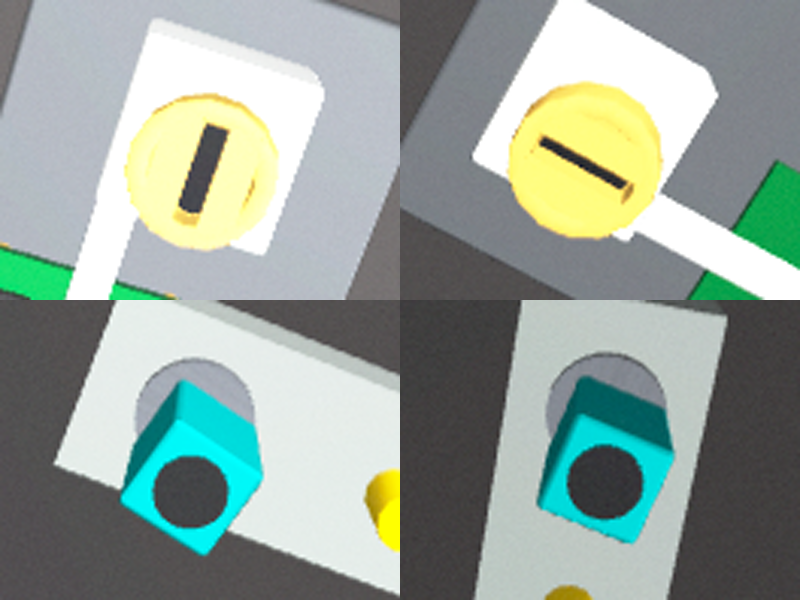

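Both are confirmed: the brass head with its slot sits on the largest clamp's block, and the teal driver stands in the holder, its black top disc at crop (190,490) and (605,480). Next I'll measure them.

```bash
cat > meas.py <<'E'
from h import *
from scipy.optimize import least_squares,brentq,minimize_scalar
def big(m,near=None):
    cs,_=cv2.findContours(m.astype(np.uint8),cv2.RETR_EXTERNAL,cv2.CHAIN_APPROX_NONE)
    if near is not None: cs=[c for c in cs if cv2.pointPolygonTest(c,near,True)>-25]
    return max(cs,key=cv2.contourArea)
def circ(P):
    f=least_squares(lambda q:np.hypot(*(P-q[:2]).T)-q[2],[*P.mean(0),.019],loss='soft_l1',f_scale=.0003);return f.x
def rim(im,near):
    h=cv2.cvtColor(im,cv2.COLOR_BGR2HSV);m=(h[...,0]>15)&(h[...,0]<35)&(h[...,1]>75)
    c=cv2.convexHull(big(m,near)).reshape(-1,2).astype(float)
    c=big(cv2.fillPoly(np.zeros(m.shape,np.uint8),[c.astype(int)],1)).reshape(-1,2).astype(float)
    return c
def slotdark(im,near):
    g=im.max(2);m=(g<120);x,y=map(int,near);w=np.zeros_like(m);w[y-25:y+25,x-25:x+25]=1
    c=big(m&w,near);return c
def longdir(P):
    (_,s,a)=cv2.minAreaRect((P*1e4).astype(np.float32));a=np.deg2rad(a)+(0 if s[0]>s[1] else np.pi/2);return a%np.pi,np.array(s)/10
E
python3 - <<'E'
from meas import *
cis=[];rims=[];sl=[]
for n,near in(('scr0',(288,185)),('scr1',(272,192))):
    ci,im=load(n);c=rim(im,near);cis.append(ci)
    cen=c.mean(0);rims.append(c[c[:,1]>cen[1]-3]);sl.append(slotdark(im,near).reshape(-1,2).astype(float))
    print(n,'rim bbox',c.min(0),c.max(0),'slot bbox',sl[-1].min(0),sl[-1].max(0))
for z in np.arange(.056,.088,.004):
    q=[circ(onplane(ci,r,z)[:,:2]) for ci,r in zip(cis,rims)]
    a=[longdir(onplane(ci,s,z)[:,:2]) for ci,s in zip(cis,sl)]
    print(z.round(3),*[np.round(x*1e3,1) for x in q],*[(x[0].round(3),x[1].round(1)) for x in a])
# clamp plate
for n,near in(('scr0',(288,185)),('scr1',(272,192))):
    ci,im=load(n);print(n,'plate',im[140 if n=='scr0' else 150,255 if n=='scr0' else 320],'bg',im[20,100],im[350,280])
    # block top
    m=(im.min(2)>225);c=big(m,near);ap=cv2.approxPolyDP(c,3,True).reshape(-1,2)
    print('white',ap.tolist(),(onplane(ci,ap,.045)[:,:2]*1e3).round(1).tolist())
    m=im.max(2)>105;m=cv2.morphologyEx(m.astype(np.uint8),cv2.MORPH_OPEN,np.ones((5,5)));c=cv2.convexHull(big(m,near));ap=cv2.approxPolyDP(c,5,True).reshape(-1,2)
    P=onplane(ci,ap,.012)[:,:2];print('plate',ap.tolist(),(P*1e3).round(1).tolist(),longdir(onplane(ci,c.reshape(-1,2),.012)[:,:2]))
# driver
u=[];cis=[]
for n,near in(('drv0',(276,209)),('drv1',(280,200))):
    ci,im=load(n);cis.append(ci);x,y=near;g=im.max(2)<110;w=np.zeros_like(g);w[y-18:y+18,x-18:x+18]=1
    c=big(g&w,near);e=cv2.fitEllipse(c);u.append(e[0]);print(n,'disc',e)
    h=cv2.cvtColor(im,cv2.COLOR_BGR2HSV);m=(h[...,0]>80)&(h[...,0]<100)&(h[...,1]>120)&(h[...,2]>100);c=cv2.convexHull(big(m,near));ap=cv2.approxPolyDP(c,2.5,True).reshape(-1,2)
    print('teal',ap.tolist(),(onplane(ci,ap,.116)[:,:2]*1e3).round(1).tolist())
    m=(im.max(2)>125)&(im.max(2).astype(int)-im.min(2)<35);c=big(m,near);c=cv2.convexHull(c);ap=cv2.approxPolyDP(c,4,True).reshape(-1,2)
    print('holder',ap.tolist(),(onplane(ci,ap,.04)[:,:2]*1e3).round(1).tolist())
print('driver top',tri(cis,u),[onplane(ci,[x],.116)[0].round(4) for ci,x in zip(cis,u)])
E
```

```text
scr0 rim bbox [263. 166.] [313. 203.] slot bbox [281. 177.] [296. 205.]
scr1 rim bbox [249. 167.] [300. 219.] slot bbox [260. 186.] [287. 202.]
0.056 [458.9 135.7  39. ] [488.8 138.   20.1] (np.float64(2.831), array([ 6.1, 23.8])) (np.float64(2.818), array([ 2.6, 24.3]))
0.06 [458.3 135.7  38.4] [488.6 139.1  19.8] (np.float64(2.831), array([ 6. , 23.5])) (np.float64(2.818), array([ 2.6, 24. ]))
0.064 [457.7 135.8  37.9] [488.5 140.1  19.6] (np.float64(2.831), array([ 5.9, 23.1])) (np.float64(2.818), array([ 2.5, 23.6]))
0.068 [457.2 135.9  37.3] [488.4 141.2  19.3] (np.float64(2.831), array([ 5.8, 22.8])) (np.float64(2.818), array([ 2.5, 23.3]))
0.072 [456.6 135.9  36.8] [488.3 142.3  19. ] (np.float64(2.831), array([ 5.8, 22.5])) (np.float64(2.818), array([ 2.5, 22.9]))
0.076 [456.  136.   36.2] [488.1 143.4  18.7] (np.float64(2.831), array([ 5.7, 22.1])) (np.float64(2.818), array([ 2.4, 22.6]))
0.08 [455.5 136.1  35.7] [488.  144.5  18.4] (np.float64(2.831), array([ 5.6, 21.8])) (np.float64(2.818), array([ 2.4, 22.3]))
0.084 [454.9 136.1  35.1] [487.9 145.6  18.2] (np.float64(2.83
[... 1682 characters left out ...]
[507.6, -195.6], [498.7, -216.9], [475.4, -207.5], [476.5, -193.6]]
holder [[257, 134], [371, 180], [386, 192], [358, 247], [232, 199]] [[464.8, -162.0], [574.3, -181.7], [591.1, -189.8], [580.0, -248.3], [452.8, -225.1]]
drv1 disc ((281.2306213378906, 200.42942810058594), (23.44462776184082, 24.192237854003906), 93.53050994873047)
teal [[272, 178], [303, 187], [291, 220], [259, 207]] [[475.5, -208.4], [482.1, -186.5], [506.8, -194.9], [496.9, -218.0]]
holder [[256, 133], [321, 145], [294, 274], [235, 265]] [[452.3, -224.4], [462.9, -167.0], [590.0, -189.9], [580.2, -248.1]]
driver top [ 0.49160677 -0.20196314  0.11724965] [array([ 0.4917, -0.2023,  0.116 ]), array([ 0.492, -0.202,  0.116])]
```

```bash
cat > a.py <<'E'
from meas import *
def head(names,nears,zs,cut=-3):
    cis=[];rims=[]
    for n,near in zip(names,nears):
        ci,im=load(n);b=im.astype(int);m=(b[...,2]-b[...,0]>38)&(b[...,2]>110)&(b[...,1]>70);x,y=near;w=np.zeros_like(m);w[y-36:y+36,x-36:x+36]=1
        m=cv2.morphologyEx((m&w).astype(np.uint8),cv2.MORPH_OPEN,np.ones((3,3)))
        c=big(m,near).reshape(-1,2).astype(float);h=cv2.convexHull(c.astype(np.float32)).reshape(-1,2)
        c=big(cv2.fillPoly(np.zeros(m.shape,np.uint8),[h.astype(int)],1)).reshape(-1,2).astype(float)
        print(n,c.min(0),c.max(0));cis.append(ci);rims.append(c[c[:,1]>c.mean(0)[1]+cut])
    for z in zs:
        print(np.round(z,3),*[np.round(circ(onplane(ci,r,z)[:,:2])*1e3,1) for ci,r in zip(cis,rims)])
E
python3 - <<'E'
from a import *
head(['scr0','scr1'],[(288,190),(274,192)],np.arange(.06,.084,.004))
E
```

```text
scr0 [263. 166.] [313. 217.]
scr1 [250. 167.] [300. 219.]
0.06 [494.  143.9  19.3] [488.9 138.8  19.7]
0.064 [492.9 143.9  19.1] [488.8 139.9  19.4]
0.068 [491.8 143.8  18.8] [488.7 141.   19.1]
0.072 [490.7 143.8  18.5] [488.6 142.1  18.9]
0.076 [489.6 143.7  18.2] [488.4 143.2  18.6]
0.08 [488.5 143.7  18. ] [488.3 144.2  18.3]
0.084 [487.5 143.6  17.7] [488.2 145.3  18. ]
```

```bash
python3 - <<'E'
from h import *
y=np.deg2rad(67.5);o=rv(down(y));g=np.array([.4917,-.2022,.094])
bot.reach(g+[0,0,.07],o);bot.line_to(g,velocity=.12);print(bot.observe()['tool_pos'],bot.observe()['ft_force'])
bot.clamp(90);s=bot.observe();print(s['t'],s['opening'],s['grasp_force'],s['ft_force'],s['tool_pos'])
bot.line_to(g+[0,0,.06],velocity=.12)
# show the blade to the scene camera: move nearer it, tilting the tip toward it
sc=bot.camera_info('scene');c=-cv2.Rodrigues(sc['rvec'])[0].T@sc['tvec'];print('scene cam',c)
p=np.array([.50,-.12,.22])
for t in(20,0):
    d=c-p;ax=np.cross([0,0,-1.],d);ax[2]=0;ax/=np.linalg.norm(ax)
    o2=rv(R.from_rotvec(ax*np.deg2rad(t)).as_matrix()@down(y))
    if bot.solve_ik(p,o2) is not None: break
bot.reach(p,o2);bot.dwell(.1);M=R.from_rotvec(bot.observe()['tool_rot']).as_matrix();tp=bot.observe()['tool_pos']+M[:,2]*.062
ci,im=shot('scene','hand');u=proj(ci,tp)[0];print(t,u,bot.observe()['t'],bot.observe()['ft_force'])
for a,n in((M[:,0],'toolx'),(M[:,1],'tooly')):print(n,proj(ci,tp+.012*a)-u)
x,yy=u.astype(int);cv2.imwrite('pics/handc.png',cv2.resize(im[yy-40:yy+20,x-40:x+40],(800,600),interpolation=cv2.INTER_CUBIC))
E
```

```text
[ 0.49259126 -0.20265867  0.09541102] [-0.29054415 -0.06421876  0.39913179]
8.0833 0.29431151969545893 88.57813239097595 [-1.2220352  -0.08911655  1.91457156] [ 0.49204255 -0.20233726  0.09451549]
scene cam [ 1.29464757 -0.23007664  0.62345436]
20 [238.27374615 177.84434484] 9.3833 [-0.2635362   0.33980937 -1.57172437]
toolx [[ 1.24430867 -0.98952714]]
tooly [[5.0223789  0.02509053]]
```

View pics/handc.png

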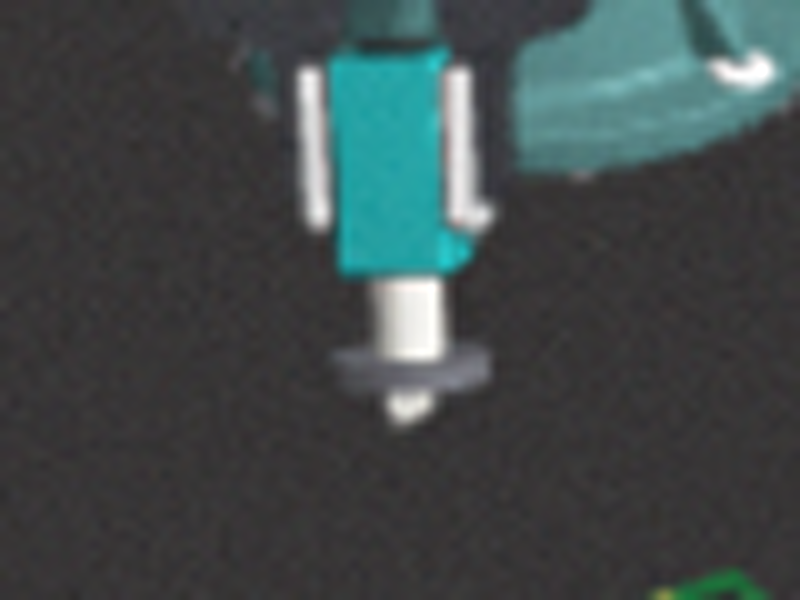

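In the crop the shank and collar are at about (410,370), and the blade at (405,405) is only about 50 px wide against the collar's 155 px. It is seen end-on, so its long axis runs along tool x. Before the fit I'll take two more views of the screw from the opposite sides, with the driver held to one side.

```bash
python3 - <<'E'
from a import *
S=np.array([.489,.144,.25])
for i,(yd,sg) in enumerate(((150,1),(-90,1))):
    M=down(np.deg2rad(yd));bot.reach(S+sg*.055*M[:,1],rv(M));bot.dwell(.15);ci,im=shot('wrist',f'n{i}');print(proj(ci,[[.4888,.1438,.078]]),bot.observe()['t'])
cv2.imwrite('pics/n.png',np.hstack([load('n0')[1],load('n1')[1]])[:,::1][::1]);im=cv2.imread('pics/n.png');cv2.imwrite('pics/n.png',cv2.resize(im,(800,300),interpolation=cv2.INTER_AREA))
near=[tuple(map(int,proj(load(f'n{i}')[0],[[.4888,.1438,.078]])[0])) for i in(0,1)]
head(['n0','n1'],near,np.arange(.06,.088,.004))
E
```

```text
[[218.44427507 192.96216673]] 10.7333
[[216.02982401 193.11868091]] 14.2667
n0 [196. 169.] [243. 215.]
n1 [194. 170.] [239. 216.]
0.06 [493.2 146.4  20.3] [482.3 147.3  19.5]
0.064 [492.  145.8  20.1] [483.4 146.6  19.3]
0.068 [490.9 145.3  19.8] [484.5 145.8  19. ]
0.072 [489.7 144.7  19.5] [485.6 145.1  18.8]
0.076 [488.6 144.1  19.3] [486.7 144.3  18.5]
0.08 [487.4 143.5  19. ] [487.8 143.6  18.3]
0.084 [486.3 143.   18.8] [488.9 142.8  18. ]
```

View pics/n.png

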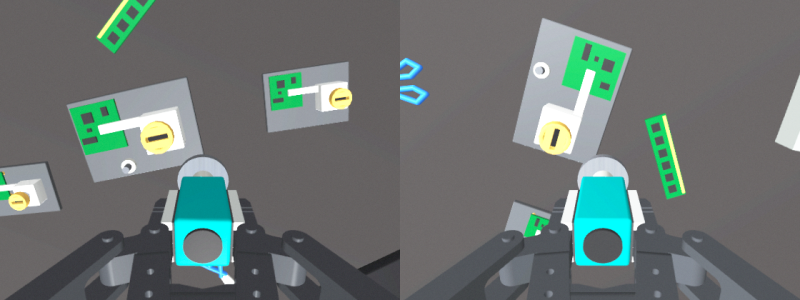

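All four views put the head's top at about (0.488, 0.144, 0.079), so the lean is about 6°. I'll refine the bore from the plate outline, then fit the blade along the leaning axis.

```bash
python3 - <<'E'
from meas import *
for n in('scr0','scr1','n0','n1'):
    ci,im=load(n);near=tuple(map(float,proj(ci,[[.527,.134,.012]])[0]))
    for th in(105,125,140,155):
        m=(im.max(2)>th).astype(np.uint8);m=cv2.morphologyEx(m,cv2.MORPH_OPEN,np.ones((5,5)))
        try:c=cv2.convexHull(big(m,near)).reshape(-1,2).astype(float)
        except ValueError: continue
        P=(onplane(ci,c,.012)[:,:2]*1e3).astype(np.float32);r=cv2.minAreaRect(P);s=sorted(r[1])
        if abs(s[0]-120)<4 and abs(s[1]-170)<5:
            a=longdir(P/1e3)[0];print(n,th,np.round(r[0],1),np.round(s,1),a.round(4),'bore',(np.array(r[0])+40*np.array([np.cos(a),np.sin(a)])).round(1))
    # slot
    nr=tuple(map(float,proj(ci,[[.4881,.1438,.076]])[0]));c=slotdark(im,nr).reshape(-1,2).astype(float);P=onplane(ci,c,.076)[:,:2];r=cv2.minAreaRect((P*1e3).astype(np.float32));print(n,'slot',longdir(P),np.round(r[0],1))
E
```

```text
scr0 125 [527.3 133.9] [119.2 169.6] 2.8235 bore [489.3 146.4]
scr0 140 [527.4 134. ] [118.9 169.2] 2.823 bore [489.4 146.5]
scr0 155 [527.4 134.1] [118.5 168.5] 2.8232 bore [489.4 146.6]
scr0 slot (np.float64(2.8311426389970764), array([ 5.67547989, 22.13839874])) [487.7 144. ]
scr1 105 [527.5 134.2] [119.1 168.7] 2.8236 bore [489.5 146.7]
scr1 125 [527.7 134.3] [118.1 167.3] 2.8235 bore [489.7 146.8]
scr1 slot (np.float64(2.8177221713158396), array([ 2.43890266, 22.60823364])) [487.5 144. ]
n0 105 [528.  133.8] [119.8 170.5] 2.8244 bore [490.  146.2]
n0 125 [527.5 133.9] [118.7 169. ] 2.8248 bore [489.5 146.4]
n0 140 [527.5 133.9] [118.2 168.3] 2.824 bore [489.5 146.4]
n0 155 [527.5 134.1] [117.6 167.3] 2.8241 bore [489.5 146.6]
n0 slot (np.float64(2.82666666415298), array([ 4.29768028, 22.88737946])) [487.7 144.3]
n1 slot (np.float64(2.8247068439067906), array([ 5.26353874, 21.00696411])) [488.8 143.6]
```

```bash
cat >> h.py <<'E'
B=np.array([.48945,.14655,.045]);SY=2.824;L=.0625
def pose(tip,up,ang):  # tool pose for blade tip point, driver axis 'up', blade x at world angle ang
    z=-np.array(up)/np.linalg.norm(up);x=np.array([np.cos(ang),np.sin(ang),0]);x-=z*(x@z);x/=np.linalg.norm(x)
    return np.array(tip)-z*L,rv(np.c_[x,np.cross(z,x),z])
def tip():
    s=bot.observe();z=R.from_rotvec(s['tool_rot']).as_matrix()[:,2];return s['tool_pos']+z*L
E
python3 - <<'E'
from h import *
S=np.array([.4881,.1438,.079]);a=S-(B+[0,0,.0045]);a/=np.linalg.norm(a);print('tilt',np.degrees(np.arccos(a[2])))
p,o=pose(S+a*.03,a,SY);bot.reach(p,o)
p,o=pose(S+a*.007,a,SY);bot.line_to(p,o,velocity=.08);bot.dwell(.3);F0=bot.observe()['ft_force'];np.save('F0.npy',F0);print(bot.observe()['t'],F0,tip()-S,bot.observe()['tool_rot']-o)
p,o=pose(S-a*.012,a,SY);hit=bot.line_to(p,o,velocity=.012,guard=2.2)
s=bot.observe();print(hit,s['t'],s['ft_force']-F0,s['ft_torque'],'depth mm',(tip()-S)@a*1e3,tip()-S)
shot('wrist','ins')
E
```

```text
tilt 5.928759336335104
17.3667 [-0.54906416 -0.86929236 -2.28289946] [ 2.57065798e-05 -6.34170983e-04  7.48521274e-03] [-0.00019287 -0.0009447   0.0003319 ]
False 19.1 [0.38521887 0.59825951 2.93778333] [-0.16143167 -0.08234324 -0.04139863] depth mm -11.913398264991818 [ 0.00069187  0.00106994 -0.01184606]
```

View pics/ins.png

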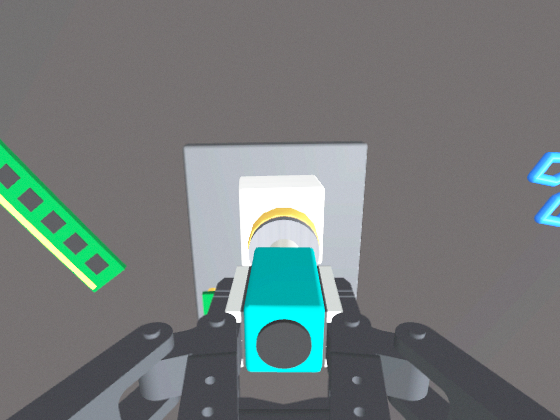

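The view shows the collar at (284,235) lying centred over the brass rim, so the blade is in the slot. Next I'll bring it upright over the bore and feel for the stop.

```bash
python3 - <<'E'
from h import *
F0=np.load('F0.npy');V=[0,0,1.]
T=tip();P=B+[0,0,.0045];r=np.linalg.norm(T-P)
p,o=pose(P+np.array([0,0,r-.0003]),V,SY);bot.line_to(p,o,velocity=.006);bot.dwell(.3)
def st(m):
    s=bot.observe();print(m,round(s['t'],2),'F',(s['ft_force']-F0).round(2),'T',s['ft_torque'].round(3),'tip-B mm',((tip()-B)*1e3).round(2))
st('upright')
for i in range(12):
    p=bot.observe()['tool_pos']; q,o=pose(B+[0,0,tip()[2]-B[2]-.006],V,SY)
    hit=bot.line_to(q,o,velocity=.006,guard=4);st(hit)
    if hit or (bot.observe()['ft_force']-F0)[2]>8:break
bot.dwell(.2);st('settled')
E
```

```text
upright 20.98 F [ 0.31 -1.11  0.75] T [-0.279  0.023  0.021] tip-B mm [-0.12  0.04 21.87]
False 22.15 F [-0.38  0.62  1.68] T [-0.122 -0.002  0.048] tip-B mm [ 0.06  0.04 15.92]
True 22.56 F [0.47 0.94 6.92] T [ 0.047  0.008 -0.017] tip-B mm [ 0.37  0.03 15.47]
settled 22.76 F [0.77 1.62 7.48] T [ 0.156 -0.051  0.017] tip-B mm [ 3.900e-01 -1.000e-02  1.548e+01]
```

```bash
cat >> h.py <<'E'
def meanF(n=8):
    a=[]
    for _ in range(n):
        bot.dwell(.03);s=bot.observe();a.append(np.r_[s['ft_force'],s['ft_torque']])
    return np.mean(a,0)
E
python3 - <<'E'
from h import *
F0=np.load('F0.npy');V=[0,0,1.]
z=tip()[2]-B[2];print(meanF().round(2))
for i in range(8):
    z-=.0002;q,o=pose(B+[0,0,z],V,SY);bot.line_to(q,o,velocity=.006,guard=5);f=meanF()
    print(round(bot.observe()['t'],2),f.round(3),((tip()-B)*1e3).round(2),'cmd',round(z*1e3,2))
    if f[2]-F0[2]>10.5:break
np.save('z.npy',z)
ci,im=shot('wrist','seat')
E
```

```text
[-0.17  0.31  5.55  0.16 -0.06 -0.02]
23.57 [ 4.280e-01 -2.200e-02  4.301e+00  1.600e-02 -1.540e-01  4.000e-03] [ 0.31  0.03 15.5 ] cmd 15.28
24.09 [ 0.417 -0.352  5.171  0.016 -0.152 -0.   ] [ 0.31  0.03 15.46] cmd 15.08
24.61 [ 0.1   -0.135  5.849 -0.007 -0.104 -0.014] [ 0.34  0.04 15.44] cmd 14.88
25.12 [-4.700e-02 -5.110e-01  6.703e+00 -3.100e-02 -4.600e-02 -1.000e-03] [ 0.37  0.02 15.44] cmd 14.68
25.64 [-0.29  -0.549  7.232 -0.029  0.036  0.013] [ 0.41  0.03 15.43] cmd 14.48
26.16 [-0.509 -0.137  8.028 -0.045  0.067 -0.009] [ 0.43  0.06 15.42] cmd 14.28
26.68 [-1.09   0.167  8.924 -0.066  0.13   0.009] [4.400e-01 1.000e-02 1.538e+01] cmd 14.08
```

```bash
python3 -c "
import cv2
a=cv2.imread('pics/seat.png')[140:290,180:380];cv2.imwrite('pics/seatc.png',cv2.resize(a,(800,600),interpolation=cv2.INTER_CUBIC))"
```

```text
(no output)
```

View pics/seatc.png

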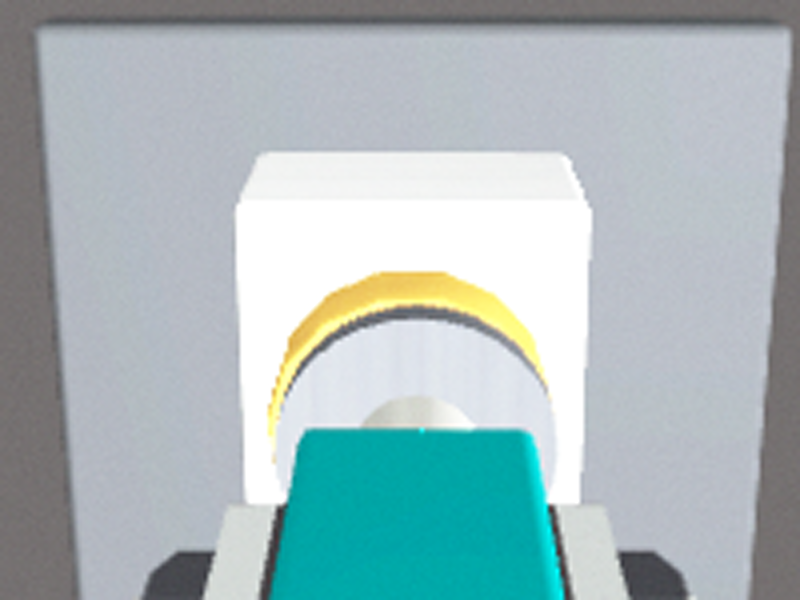

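The crop shows the collar at (415,400) lying flat on the brass head at the hard stop, with a push of about 10 N and side forces under about 1 N. Now the turn.

```bash
python3 - <<'E'
from h import *
F0=np.load('F0.npy');V=[0,0,1.];z=float(np.load('z.npy'))
k=0
for d in(10,30,50,70,85,94.5):
    q,o=pose(B+[0,0,z],V,SY-np.deg2rad(d));bot.reach(q,o);f=meanF(4);s=bot.observe();fz=f[2]-F0[2]
    M=R.from_rotvec(s['tool_rot']).as_matrix();a=np.degrees(SY-np.arctan2(M[1,0],M[0,0]))
    print(d,round(a,1),round(s['t'],2),f.round(3),'Fz',round(fz,1),((tip()-B)*1e3).round(2),'axis',M[:2,2].round(4))
    if fz>13: z+=.0004
    if fz<9: z-=.0003
np.save('z.npy',z)
E
```

```text
10 10.0 27.15 [-0.675 -0.415  8.462 -0.155  0.15  -0.03 ] Fz 10.7 [ 0.46 -0.14 15.38] axis [ 0.0013 -0.0003]
30 30.0 27.71 [-1.5   -1.93   9.349 -0.315  0.191 -0.055] Fz 11.6 [ 0.35 -0.52 15.4 ] axis [ 0.0011 -0.001 ]
50 50.0 28.27 [-1.889 -1.853  9.869 -0.437  0.363 -0.044] Fz 12.2 [ 0.13 -0.82 15.38] axis [ 0.0005 -0.0016]
70 70.0 28.82 [-2.221 -2.715 10.132 -0.552  0.467 -0.048] Fz 12.4 [-0.17 -0.98 15.36] axis [-0.0002 -0.002 ]
85 85.0 29.32 [-3.451 -2.828 10.757 -0.582  0.574 -0.028] Fz 13.0 [-0.46 -1.05 15.35] axis [-0.0008 -0.0022]
94.5 94.5 29.73 [-2.356 -2.908  9.321 -0.576  0.525 -0.052] Fz 11.6 [-0.65 -1.1  15.37] axis [-0.0013 -0.0023]
```

```bash
python3 - <<'E'
from h import *
V=[0,0,1.];z=float(np.load('z.npy'));A=SY-np.deg2rad(94.5);F0=np.load('F0.npy')
C=B+[-.00065,-.0011,0]
q,o=pose(C+[0,0,z],V,A);bot.line_to(q,o,velocity=.006);f=meanF(5);print('relaxed',f.round(2),((tip()-B)*1e3).round(2))
q,o=pose(C+[0,0,.0155],V,A);bot.line_to(q,o,velocity=.01);print(meanF(3).round(2))
q,o=pose(C+[0,0,.030],V,A);bot.line_to(q,o,velocity=.03);print(bot.observe()['t'],meanF(3).round(2))
M=down(A-np.pi/2);S=np.array([B[0],B[1],.25])
bot.reach(S+.055*M[:,1],rv(M));bot.dwell(.15);ci,im=shot('wrist','aft');u=proj(ci,[[B[0],B[1],.0684]])[0];print(u,bot.observe()['t'])
x,y=u.astype(int);cv2.imwrite('pics/aftc.png',cv2.resize(im[y-45:y+45,x-60:x+60],(800,600),interpolation=cv2.INTER_CUBIC))
from a import *
near=(x,y);head(['aft'],[near],[.0664,.0684,.0704],cut=-3)
c=slotdark(im,(float(x),float(y))).reshape(-1,2).astype(float);P=onplane(ci,c,.066)[:,:2];a,s=longdir(P);print('turn deg',np.degrees((SY-a)%np.pi),s)
E
```

```text
relaxed [-1.18 -0.62  8.22 -0.17  0.28 -0.03] [-0.74 -1.28 15.39]
[-0.45 -0.91  5.06 -0.19  0.04 -0.01]
31.25 [ 0.1   0.02 -1.86  0.    0.    0.01]
[219.59311779 188.62801762] 32.1167Traceback (most recent call last):
  File "<stdin>", line 11, in <module>
  File "a.py", line 7, in head
    c=big(m,near).reshape(-1,2).astype(float);h=cv2.convexHull(c.astype(np.float32)).reshape(-1,2)
      ~~~^^^^^^^^
  File "meas.py", line 5, in big
    if near is not None: cs=[c for c in cs if cv2.pointPolygonTest(c,near,True)>-25]
                                              ~~~~~~~~~~~~~~~~~~~~^^^^^^^^^^^^^
cv2.error: OpenCV(4.12.0) :-1: error: (-5:Bad argument) in function 'pointPolygonTest'
> Overload resolution failed:
>  - Can't parse 'pt'. Sequence item with index 0 has a wrong type
>  - Can't parse 'pt'. Sequence item with index 0 has a wrong type
```

View pics/aftc.png

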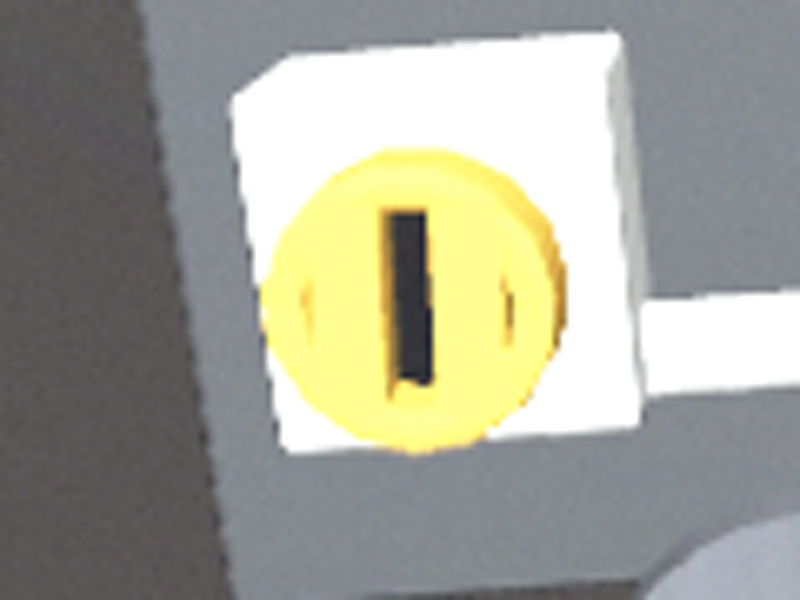

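The crop shows the slot at (410,297) turned across the clamp, with the head roughly over the block. I'll measure the turn and how far the head is off the bore.

```bash
python3 - <<'E'
from a import *
ci,im=load('aft');u=proj(ci,[[B[0],B[1],.0684]])[0];near=tuple(map(int,u))
head(['aft'],[near],[.0664,.0684,.0704],cut=-3)
c=slotdark(im,tuple(map(float,u))).reshape(-1,2).astype(float);P=onplane(ci,c,.066)[:,:2]
a,s=longdir(P);v=np.linalg.svd(P-P.mean(0))[2][0];print('turn deg',np.degrees((SY-a)%np.pi),np.degrees((SY-np.arctan2(v[1],v[0]))%np.pi),s)
E
```

```text
aft [198. 165.] [243. 210.]
0.066 [489.6 146.1  19. ]
0.068 [490.1 146.5  18.8]
0.07 [490.6 146.8  18.7]
turn deg 94.71498636203431 94.92699052305815 [21.63101654  4.55806274]
```

The turn is about 94° and the head is centred on the bore within measurement error. Now I'll stand the driver back in its hole.

```bash
python3 - <<'E'
from h import *
o=rv(down(np.deg2rad(67.5)));g=np.array([.49195,-.20230,.0945])
bot.reach(g+[0,0,.09],o);bot.line_to(g+[0,0,.012],o,velocity=.08);bot.dwell(.2);print(bot.observe()['tool_pos']-g)
hit=bot.line_to(g+[0,0,-.002],o,velocity=.012,guard=3);s=bot.observe();print(hit,s['t'],s['tool_pos']-g,s['ft_force'])
if abs(s['tool_pos'][2]-g[2])<.003:
    bot.open();s=bot.observe();print(s['opening'],s['ft_force'])
    bot.line_to(g+[0,0,.1],velocity=.12)
    M=down(.2);bot.reach(np.array([.495,-.2,.25]),rv(M));bot.dwell(.15)
ci,im=shot('wrist','end');print(bot.observe()['t'])
cv2.imwrite('pics/endc.png',im[100:320,140:440])
E
```

```text
[ 0.00034473 -0.0001829   0.01268834]
True 36.2583 [-1.17264687e-04  7.48111827e-05 -3.38369959e-07] [-0.44745376 -0.27853635  4.25751454]
0.9983706781650757 [-0.30616263 -0.01581896 -0.22036376]
39.0083
```

View pics/endc.png

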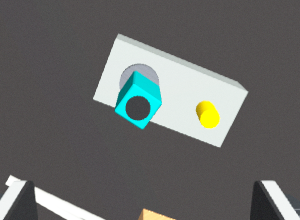

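The end view shows the driver at crop (138,105), standing seated in its hole with its collar on the rim and the pick undisturbed at (208,115). I'm handing in.

```bash
python3 -c "
from plant import bot
print(bot.close_job())"
```

```text
the job is handed in; nothing more can be done
None
```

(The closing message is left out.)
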